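# Fit the spice carousel's collar and hold the green jar at the front

## Task

Slide the brass collar from the chopping board over the carousel's spindle until it sits flat on the wooden hub, and let go of it. Then turn the carousel until the green-lidded jar stands at the red pointer, and finish while still gripping that jar by its lid, holding the turntable still. Leave the other things on the table where they are.

Things in the scene. Friction and masses are not known exactly. Their poses are not given: they have to be found in the camera images.
- carousel: foot of the spice carousel, fixed: wooden disc 300 mm across, 15 mm thick. Origin at the centre of its underside, on the turning axis. A small red raised pointer on its rim lies along its own -x axis (about towards the robot), 118 to 148 mm from the axis, top 19 mm above the table. A fixed upright steel spindle, 16 mm diameter with a domed top, stands on the axis.
- spindle_top (a point): top of the steel spindle, on the axis, 156 mm above the table
- hub_seat (a point): point on the axis 100 mm above the table, level with the top of the tray's wooden hub (36 mm diameter), the shoulder on which the collar comes to rest; the bare spindle stands 56 mm above it. x axis as the carousel's.
- tray (a joint): angle of the tray (236 mm across) about the spindle, growing anticlockwise from above; 0 or 2 pi: green-lidded jar at the red pointer. Turns from -1.6 to 7.9 rad; friction about 0.04 N m, no spring, stays where left. It carries four equal jars, 90 degrees apart, axes 85 mm from the spindle axis: one green lid, three steel lids; tray top 28 mm above the table.
- green_jar: the jar with the green lid, seated in the tray, going round with it; it cannot be lifted or tipped but can spin stiffly about its own axis: glass 44 mm diameter, lid 47 mm diameter and 20 mm tall (from 98 to 118 mm above the table). Origin at the centre of the jar's underside, 28 mm above the table, z up.
- collar: loose brass collar: a ring 44 mm outside diameter, 22 mm bore, 30 mm tall, about 0.25 kg, standing flat on the chopping board with its bore upright; origin at the centre of its underside
- board: chopping board, fixed, 260 x 260 x 15 mm, origin under its centre; carries the collar and a half courgette
- courgette: green half courgette, 130 mm long, 52 mm thick, lying on the board; origin under its middle. Bystander.
- grater: standing steel box grater, 75 x 95 mm, 231 mm tall with its black handle; origin under its middle. Bystander.
- bowl: white ceramic bowl, 150 mm across, 65 mm tall; origin under its middle. Bystander.
- pepper_mill: dark turned-wood pepper mill, 56 mm across, 170 mm tall; origin under its middle. Bystander.
- oil_bottle: amber glass oil bottle, 60 mm across, 210 mm tall; origin under its middle. Bystander.
- mug: blue mug, 80 mm across, 90 mm tall; origin under its middle. Bystander.
- spoon: wooden spoon lying on the table, its own x axis along it. Bystander.
Not all that is in view belongs to the job. Of the things like the collar, leave any that is turquoise; of the rest the smaller one is meant.

How it is judged:
On the way, in this order (a step that is already met when the one before it is completed fails the run):
1. the collar sits on the hub, let go of, before the green jar has been brought to the pointer (horizontal distance between collar and hub_seat below 0.006 m and z of collar in the frame of hub_seat between -0.004 and 0.004 m and angle between collar's own z axis and vertical below 0.12 rad and contact force between the fingers and collar below 0.2 N and not (x of green_jar in the frame of carousel below 0 m and y of green_jar in the frame of carousel between -0.012 and 0.012 m)), for 0.2 s.
2. the green jar stands at the red pointer, gripped and still (x of green_jar in the frame of carousel below 0 m and y of green_jar in the frame of carousel between -0.012 and 0.012 m and contact force between the fingers and green_jar above 5 N and velocity of joint tray between -0.05 and 0.05 rad/s), for 0.2 s.
At the end, for the whole second after the job is handed in: Holding: fingers press the green jar with over 5 N, tray slower than 0.05 rad/s, jar within 12 mm sideways of the pointer's line, on its side. Collar on the hub (6 mm of the axis, 4 mm of the hub's top, tilt under 0.12 rad), untouched by the fingers (all of step 2 and horizontal distance between collar and hub_seat below 0.006 m and z of collar in the frame of hub_seat between -0.004 and 0.004 m and angle between collar's own z axis and vertical below 0.12 rad and contact force between the fingers and collar below 0.2 N); the arm keeps its last pose, push and grip.
It fails at once if one of the bystanders (courgette, grater, bowl, mill, bottle, mug, spoon) is moved more than 40 mm (distance of any of courgette, grater, bowl, pepper_mill, oil_bottle, mug, spoon from where it was at the start of the episode above 0.04 m).
It also fails if it takes over 67 s, if anything falls off the work surface, if the arm or the gripper's body presses on something with over 40 N, if the wrist force passes 120 N, or if a joint passes its speed limit or range.

## Robot

A 6-joint arm with a two-finger parallel gripper is mounted at the origin on the work surface. World frame = base frame: x ahead of the robot, y to its left, z up, the work surface at z = 0. Lengths are in m, angles in rad, forces in N, time in s.
With the tool pointing down it reaches from about 0.3 to 0.75 m from the base axis. Payload 8.5 kg.
Tool frame: the origin (TCP) lies on the centre line of the jaws, within the pads' length; the fingertips stand 25 mm ahead of it and the grasp point (between the pads) lies 6 mm ahead of it; z points along the fingers, y is the line along which they close (so a half turn about z gives the same grasp; the last joint's range is limited). The gripper opens to 85 mm and grips with 20 to 120 N. Pads are 22 mm wide; open, the fingers measure 114 mm over their backs; the gripper's body (76 mm by 85 mm) begins 54 mm behind the grasp point. The pads swing forward as they close: fully open they stand 13 mm farther back than shut.
Start: joints at [1.076, 0.381, 1.297, -0, 1.464, -0.215], TCP at [0.152, 0.529, 0.256] pointing down, gripper open.
Joint ranges: [-3.11, 3.11], [-0.89, 2.33], [0.22, 2.48], [-1.42, 4.56], [0.17, 2.85], [-2.88, 2.88]. Speed limits (rad/s): [2.39, 2.39, 3.14, 3.14, 3.14, 3.14].

## Interface

Orientations are given as [roll, pitch, yaw] about the fixed x, y, z axes, in that order (R = Rz(yaw) Ry(pitch) Rx(roll)).
In Python, from rig import r gives the robot as it stands.
- The arm moves only by the tool send_rows, never from a script. Its argument "increments" is text: rows parted by semicolons, each of 7 numbers parted by spaces: the finger opening in mm, from 0 to 85.4, then the shift along the tool's x, y, z in mm, then the turn, a rotation vector about the tool's x, y, z in degrees. A call has 1 to 12 rows; each row shifts and turns the commanded pose from where the row before left it, along the tool's axes as they then stand; what a row does not reach is not made up. A row lasts 1/12 s, in which the tool goes at most 41.7 mm and 7.16 degrees, less where a joint would pass 70% of its speed; a pose out of reach is approached as far as the arm can. A call with a gripper value outside its range is refused whole. The fingers move at their own pace and stop on an object; "squeeze" is the grip in N (left out, the last holds). Time passes only in rows, so rows that do not move let the fingers close. It gives the time, the measured TCP pose, the force, the opening and the grip force at its end, in the units of the state.
- r.get_state(): the state, without advancing time (a new reading comes with each control period).
- r.read_camera(name): name is "scene" or "top" or "wrist"; returns a dict with "color" (384x512x3 uint8, blue, green, red), "K" (3x3 intrinsics, pixels), "distortion" ([k1, k2, p1, p2, k3] as OpenCV has them; the pictures are not rectified), "R" (3x3) and "t" (3): a world point X has camera coordinates R X + t. Camera axes: x right, y down, z forward; pixel columns grow to the right and rows downward; lengths in m; the calibration is good to about 2 mm. A picture is of the moment at which its call begins. There is no depth.
- r.sign_off(): hands the job in; it is judged then, once.
The state is a dict: "clock": time; "joints": joint angles; "qd": joint speeds; "joint_efforts": joint torques, N m; "position": TCP position; "tcp_rot": TCP orientation; "contact_force": force on the tool from outside, world axes, zero at the start; "wrist_torque": the same for the moment, N m; "grip_width": opening from 0.0 (shut) to 1.0 (fully open); "gripper_force": force on a finger pad.
Only numpy, scipy, OpenCV 4.12 (cv2) and the standard library are available. Lean on these libraries where they do the work, as an engineer would, in place of code of your own. Each camera call takes 0.05 s, during which the arm holds its last target. There are 200 camera calls.

## Working session

There is one attempt and no reset: what is moved stays moved. The work goes in short steps, Python scripts to look and compute and a tool call to move; the robot and the scene stay as the last step left them, time stands still between calls to the robot, and variables do not carry over. Pictures are saved under pics/ and viewed, at most 10 in all, crops included, and the job is handed in when it is done.

Besides the shell and the picture viewer there is one more tool, called after ">>>" by a JSON object that holds its "name" and its "arguments", one argument or row to a line. send_rows: Moves the arm, as the interface text tells. Its arguments: {"type":"object","properties":{"increments":{"type":"string"},"squeeze":{"type":"number"}},"required":["increments"]}

```bash
ls; mkdir -p pics; python3 - <<'E'
from rig import r
import cv2,numpy as np
s=r.get_state();print(s)
for n in("scene","top","wrist"):
    c=r.read_camera(n);cv2.imwrite(f"pics/{n}0.png",c["color"])
    print(n,c["K"],c["distortion"],c["R"],c["t"],-np.array(c["R"]).T@c["t"])
a=[cv2.imread(f"pics/{n}0.png") for n in("scene","top")]
E
```

```text
pics
{'clock': 0.0, 'joints': array([ 1.07568172e+00,  3.81198844e-01,  1.29826993e+00,  2.97111176e-05,
        1.46359380e+00, -2.15319265e-01]), 'qd': array([-1.27201267e-03,  1.71318019e-03,  2.97275936e-05, -9.37142509e-05,
        2.02120988e-04, -2.43591926e-04]), 'joint_efforts': array([ 4.96518296e-04, -4.48469388e+01, -2.31270325e+01, -1.27791036e-04,
        4.88879959e-03, -6.16233464e-06]), 'position': array([0.15176768, 0.52837769, 0.25570713]), 'tcp_rot': array([-3.14016299e+00, -3.42914648e-04,  2.86179387e+00]), 'contact_force': array([ 0.18240745, -0.51372194, -0.15098588]), 'wrist_torque': array([ 0.0009071 , -0.00623674,  0.00479567]), 'gripper_force': 0.0, 'grip_width': 1.0008113974233959}
scene [[391.17732371   0.         257.44191783]
 [  0.         391.17732371 191.28619277]
 [  0.           0.           1.        ]] [-0.00166128  0.          0.          0.          0.        ] [[ 0.29744621  0.9546211  -0.01497672]
 [ 0.70092866 -0.22899651 -0.67546993]
 [-0.64824746  0.19041836 -0.73723543]] [-0.13624334 -0.30927107  1.73491543] [ 1.38195655 -0.27112097  1.06809733]
top [[425.80210387   0.         256.92948329]
 [  0.         425.80210387 196.79910372]
 [  0.           0.           1.        ]] [-0.14606343  0.          0.          0.          0.        ] [[-0.0191138  -0.99979956 -0.00595876]
 [-0.9881921   0.01979742 -0.15193562]
 [ 0.15202313  0.00298433 -0.98837243]] [0.01492697 0.54417077 1.48960057] [ 3.11576823e-01 -2.94663357e-04  1.55504801e+00]
wrist [[305.91320865   0.         258.82178989]
 [  0.         305.91320865 193.0992072 ]
 [  0.           0.           1.        ]] [-0.0476694  0.         0.         0.         0.       ] [[ 0.27512541  0.9614062  -0.00203119]
 [ 0.91011428 -0.25976517  0.32282202]
 [ 0.30983546 -0.09066516 -0.94645751]] [-0.55020308 -0.04361211  0.38176247] [0.0727833  0.5522523  0.37428334]
```

View pics/scene0.png

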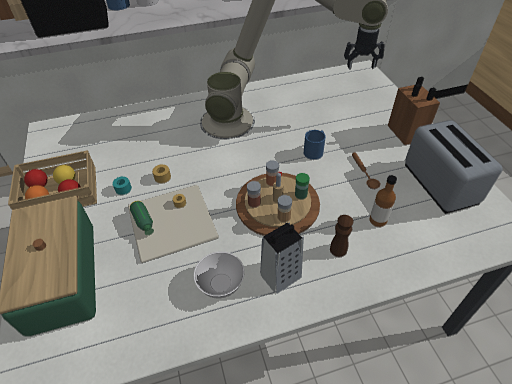

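View pics/top0.png

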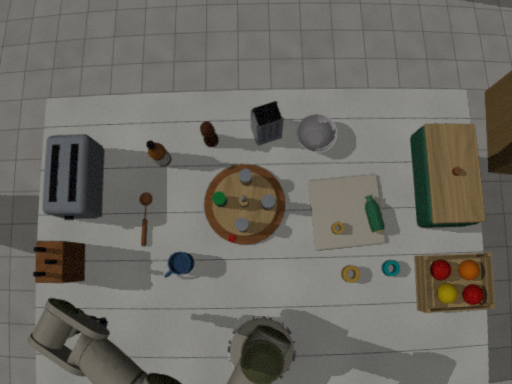

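Top view: the small brass collar is on the board at (336,228). The bigger ring at (350,274) and the turquoise one at (391,268) are decoys. Carousel axis is near (244,204), green lid (219,199), red pointer (232,238). Next I triangulate the points.

```bash
cat > h.py <<'E'
import cv2,numpy as np
def ray(c,uv):
    K,D,R,t=[np.array(c[k],float) for k in("K","distortion","R","t")]
    p=cv2.undistortPoints(np.array(uv,float).reshape(1,1,2),K,D)[0,0]
    d=R.T@np.array([p[0],p[1],1]); return -R.T@t,d/np.linalg.norm(d)
def plane(c,uv,z):
    o,d=ray(c,uv); return o+d*(z-o[2])/d[2]
def tri(obs):
    A=np.zeros((3,3));b=np.zeros(3);L=[]
    for c,uv in obs:
        o,d=ray(c,uv);P=np.eye(3)-np.outer(d,d);A+=P;b+=P@o;L.append((P,o))
    X=np.linalg.solve(A,b); return X,[float(np.linalg.norm(P@(X-o))*1e3) for P,o in L]
def proj(c,X):
    K,D,R,t=[np.array(c[k],float) for k in("K","distortion","R","t")]
    return cv2.projectPoints(np.array(X,float).reshape(-1,1,3),cv2.Rodrigues(R)[0],t,K,D)[0][:,0]
def blobs(img,lo,hi,box=None,amin=8):
    m=cv2.inRange(cv2.cvtColor(img,cv2.COLOR_BGR2HSV),np.array(lo),np.array(hi))
    if box: z=np.zeros_like(m);x0,y0,x1,y1=box;z[y0:y1,x0:x1]=m[y0:y1,x0:x1];m=z
    cs=cv2.findContours(m,cv2.RETR_CCOMP,cv2.CHAIN_APPROX_NONE)
    out=[]
    for k,q in enumerate(cs[0]):
        a=cv2.contourArea(q)
        if a>=amin: out.append((a,cv2.moments(q)["m10"]/a,cv2.moments(q)["m01"]/a,cv2.boundingRect(q),"hole" if cs[1][0][k][3]>=0 else "outer"))
    return out,m
E
python3 - <<'E'
from rig import r
from h import *
np.set_printoptions(precision=4,suppress=True)
T=r.read_camera("top");S=r.read_camera("scene")
for n,c,bb in(("top",T,dict(brass=(325,215,365,290),green=(205,185,235,215),red=(222,228,242,248),tray=(195,155,295,250))),("scene",S,dict(brass=(150,160,190,212),green=(290,170,312,205),red=(230,160,320,230)))):
    I=c["color"]
    for k,lo,hi in(("brass",(12,90,90),(32,255,255)),("green",(45,100,30),(85,255,255)),("red",(0,170,90),(6,255,255)),("red",(174,170,90),(180,255,255))):
        print(n,k,blobs(I,lo,hi,bb[k],4)[0])
a=T["color"][150:290,190:370];b=S["color"][150:250,130:330]
cv2.imwrite("pics/c1.png",np.vstack([cv2.resize(a,(540,420)),cv2.resize(b[:,:],(540,180*1))]) if 0 else cv2.resize(a,(774,600),interpolation=cv2.INTER_CUBIC))
E
```

```text
top brass [(225.0, 350.5525925925926, 273.6385185185185, (342, 265, 18, 18), 'outer'), (69.0, 350.8840579710145, 273.5845410628019, (346, 269, 11, 11), 'hole'), (105.0, 337.37777777777774, 227.55396825396824, (331, 222, 13, 12), 'outer'), (31.5, 337.67724867724866, 227.35449735449734, (334, 224, 8, 8), 'hole')]
top green [(138.5, 218.9494584837545, 198.47292418772562, (212, 192, 14, 15), 'outer')]
top red [(28.5, 231.42105263157896, 237.69590643274853, (228, 234, 7, 8), 'outer')]
top red []
scene brass [(95.0, 179.48596491228068, 199.3754385964912, (173, 194, 13, 13), 'outer'), (21.5, 179.07751937984494, 197.62015503875966, (176, 195, 7, 6), 'hole'), (179.5, 162.05106778087278, 171.96843082636954, (152, 165, 19, 18), 'outer'), (29.0, 160.89080459770113, 169.8793103448276, (157, 167, 9, 7), 'hole')]
scene green [(8.0, 301.10416666666663, 193.14583333333331, (295, 187, 13, 11), 'outer'), (126.0, 301.9563492063492, 179.15608465608463, (296, 173, 13, 13), 'outer')]
scene red []
scene red []
```

View pics/c1.png

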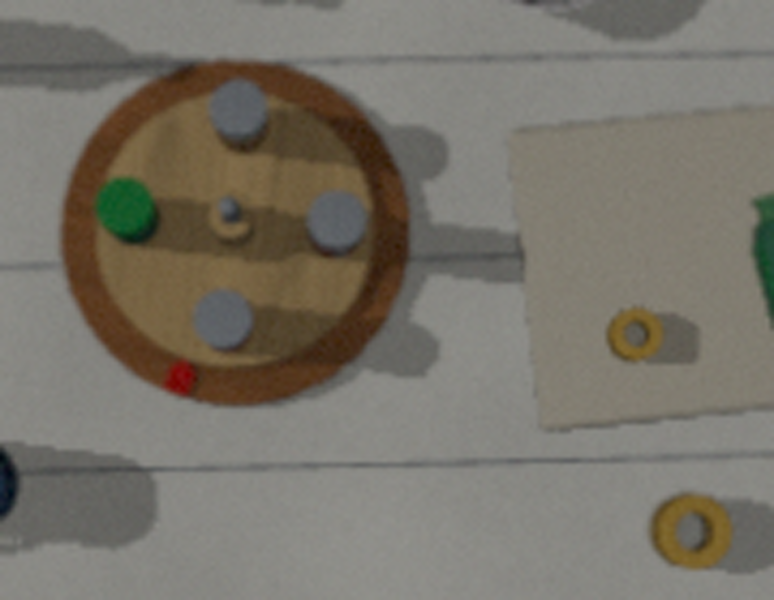

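The crop shows the red pointer at about (232,238) full-frame, spindle tip about (243,198), and lids at (245,175), (219,198), (268,201) and (242,224).

```bash
python3 - <<'E'
from rig import r
from h import *
np.set_printoptions(precision=4,suppress=True)
T=r.read_camera("top");S=r.read_camera("scene")
print("collar top tri",tri([(T,(337.6,227.4)),(S,(179.1,197.4))]),plane(T,(337.5,227.5),.045))
print("green lid tri",tri([(T,(219.0,198.0)),(S,(302,178.3))]),plane(T,(219,198),.118))
L=[plane(T,(190+x/4.3,150+y/4.3),.118) for x,y in((238,106),(124,206),(337,219),(223,318))]
print("lids",np.array(L),"axis",np.mean(L,0))
print("lid green",L[1]-np.mean(L,0))
print("tip",plane(T,(190+229/4.3,150+205/4.3),.156))
P=plane(T,(231.4,237.5),.018);A=np.mean(L,0);print("pointer",P,P-A,np.degrees(np.arctan2(*(A-P)[1::-1])))
# wood disc rim ellipse
x,m=blobs(T["color"],(5,100,40),(18,255,255),(200,160,290,248),200)
for b in x: print(b)
c=max(cv2.findContours(m,0,cv2.CHAIN_APPROX_NONE)[0],key=cv2.contourArea);e=cv2.fitEllipse(c);print(e,plane(T,e[0],.015))
for nm,uv,z in(("mug",(180,263),.09),("grater",(267,112),.2),("mill",(208,128),.17),("courg",(374,214),.04),("bigring",(350.6,273.6),.03),("bottle",(153,146),.2)):print(nm,plane(T,uv,z))
E
```

```text
collar top tri (array([ 0.4277, -0.2788,  0.0488]), [1.7593836513031371, 1.7593836513031216]) [ 0.4273 -0.2809  0.045 ]
green lid tri (array([0.5323, 0.1358, 0.1136]), [1.6975699262464616, 1.6975699262465007]) [0.5311 0.1338 0.118 ]
lids [[ 0.6106  0.0425  0.118 ]
 [ 0.5314  0.1343  0.118 ]
 [ 0.5176 -0.0347  0.118 ]
 [ 0.4407  0.0568  0.118 ]] axis [0.5251 0.0497 0.118 ]
lid green [0.0063 0.0846 0.    ]
tip [0.5247 0.0494 0.156 ]
pointer [0.4013 0.0993 0.018 ] [-0.1237  0.0495 -0.1   ] -21.816903824973
(4869.5, 244.51158572064207, 203.55779169661497, (205, 165, 80, 79), 'outer')
(1957.5, 244.05704555129842, 206.13554704129416, (210, 179, 67, 58), 'hole')
(279.0, 242.4563918757467, 176.39605734767025, (230, 167, 25, 22), 'hole')
((244.55357360839844, 203.4835205078125), (77.93634796142578, 79.53934478759766), 100.45565795898438) [0.5247 0.05   0.015 ]
mug [0.3124 0.2725 0.09  ]
grater [ 0.806  -0.0353  0.2   ]
mill [0.7644 0.1656 0.17  ]
courg [ 0.4733 -0.4174  0.04  ]
bigring [ 0.2626 -0.3241  0.03  ]
bottle [0.6976 0.3457 0.2   ]
```

Measurements agree: axis (0.525, 0.050), pointer at 158°, green jar at 86°, collar (0.427, -0.280) with its top at about 0.047. Turning the tool to yaw 131° so the fingers fall between jars, then over to the collar by a waypoint.

>>> {"name": "send_rows", "arguments": {
  "increments": "85 0 0 0 0 0 6.66;85 0 0 0 0 0 6.66;85 0 0 0 0 0 6.66;85 0 0 0 0 0 6.66;85 0 0 0 0 0 6.66;85 -36 -5 0 0 0 0;85 -36 -5 0 0 0 0;85 -36 -5 0 0 0 0;85 -36 -5 0 0 0 0;85 -36 -5 0 0 0 0;85 -36 -6 0 0 0 0;85 -36 -6 0 0 0 0",
  "squeeze": 50
}}

```text
clock: 1.35
position: [0.2885, 0.3118, 0.2564]
tcp_rot: [3.141, 0.0, 2.281]
contact_force: [0.6, 0.3, -0.0]
grip_width: 0.997
gripper_force: 0.0
```

>>> {"name": "send_rows", "arguments": {
  "increments": "85 -36 -6 0 0 0 0;85 -36 -5 0 0 0 0;85 -36 -5 0 0 0 0;85 -36 -5 0 0 0 0;85 -36 -5 0 0 0 0;85 -35 -6 0 0 0 0;85 -32 -6 0 0 0 0;85 -24 -20 0 0 0 0;85 -24 -20 0 0 0 0;85 -24 -20 0 0 0 0;85 -24 -20 0 0 0 0;85 -24 -20 0 0 0 0"
}}

```text
clock: 2.35
position: [0.4223, -0.0565, 0.2564]
tcp_rot: [3.141, 0.0, 2.281]
contact_force: [0.7, 0.2, -0.1]
grip_width: 0.994
gripper_force: 0.0
```

>>> {"name": "send_rows", "arguments": {
  "increments": "85 -24 -20 0 0 0 0;85 -24 -20 0 0 0 0;85 -24 -20 0 0 0 0;85 -24 -20 0 0 0 0;85 -24 -20 0 0 0 0;85 -24 -20 0 0 0 0;85 -28 -22 0 0 0 0;85 0 0 0 0 0 0;85 0 0 0 0 0 0;85 0 0 0 0 0 0"
}}

```text
clock: 3.18
position: [0.4268, -0.2775, 0.2562]
tcp_rot: [3.141, -0.001, 2.28]
contact_force: [0.3, -0.8, 0.5]
grip_width: 0.994
gripper_force: 0.0
```

```bash
cat >> h.py <<'E'
from scipy.spatial.transform import Rotation as Ro
def togo(s,X,yaw=None):
    R=Ro.from_euler("xyz",s["tcp_rot"]); d=R.inv().apply(np.array(X)-s["position"])*1e3
    return d.round(1)
E
python3 - <<'E'
from rig import r
from h import *
s=r.get_state();print(s["clock"],s["position"],np.degrees(s["tcp_rot"]),s["grip_width"],togo(s,(.427,-.28,.2)))
W=r.read_camera("wrist");np.save("pics/w1.npy",W,allow_pickle=True);cv2.imwrite("pics/w1.png",W["color"])
print(proj(W,[(.427,-.28,.045)]))
for b in blobs(W["color"],(12,90,90),(32,255,255),None,100)[0]:print(b)
E
```

```text
3.1833 [ 0.42677701 -0.27754114  0.25617925] [ 1.79988289e+02 -3.87626309e-02  1.30656333e+02] 0.9944126117874984 [-2.  -1.4 56.2]
[[256.51676245 169.79560572]]
(3746.5, 23.690511143734152, 271.7255660839005, (0, 218, 69, 128), 'outer')
(1191.5, 257.2852147153448, 169.23737585676318, (238, 149, 39, 41), 'outer')
(260.5, 257.9360204734485, 169.89315419065898, (248, 161, 20, 20), 'hole')
(450.5, 448.9696633370329, 108.57343692193858, (431, 90, 39, 33), 'outer')
(3064.5, 117.26431718061674, 99.51650622722575, (85, 71, 69, 61), 'outer')
(560.5, 115.28426999702646, 98.945286946179, (99, 85, 30, 32), 'hole')
(4409.0, 470.96730173130715, 43.64330536024797, (430, 0, 82, 109), 'outer')
(1472.5, 409.2185625353706, 29.195472552348612, (394, 0, 33, 75), 'outer')
```

View pics/w1.png

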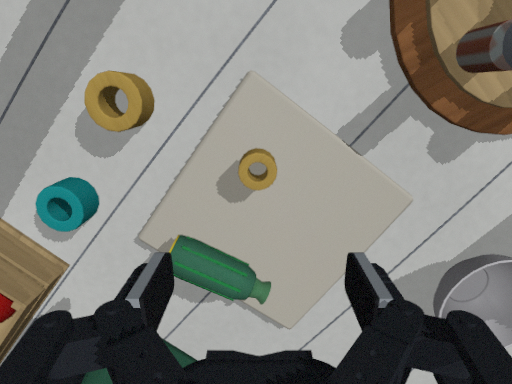

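The wrist view shows the small collar at (258,169), within 1 px of the prediction; the courgette is well clear. I descend and take a second view from lower.

>>> {"name": "send_rows", "arguments": {
  "increments": "80 -2 -1.4 15 0 0 0;80 0 0 30 0 0 0;80 0 0 30 0 0 0;80 0 0 30 0 0 0;80 0 0 15 0 0 0;80 0 0 0 0 0 0;80 0 0 0 0 0 0"
}}

```text
clock: 3.82
position: [0.4274, -0.2796, 0.1367]
tcp_rot: [3.142, -0.001, 2.282]
contact_force: [0.1, -0.0, 0.0]
grip_width: 0.933
gripper_force: 0.0
```

```bash
python3 - <<'E'
from rig import r
from h import *
np.set_printoptions(precision=4,suppress=True)
s=r.get_state();print(s["clock"],s["position"],np.degrees(s["tcp_rot"]))
W=r.read_camera("wrist");W1=np.load("pics/w1.npy",allow_pickle=True).item();cv2.imwrite("pics/w2.png",W["color"])
u=proj(W,[(.4273,-.2795,.045)])[0];print(u)
B=blobs(W["color"],(12,90,90),(32,255,255),(int(u[0]-60),max(0,int(u[1]-60)),int(u[0]+60),int(u[1]+60)),100)[0]
for b in B:print(b)
# ring top outer/hole: use mid of hole and outer bbox tops
h=[b for b in B if b[4]=="hole"][0];o=[b for b in B if b[4]=="outer"][0]
print("tri outer",tri([(W1,(257.3,169.2)),(W,o[1:3])]),"hole",tri([(W1,(257.9,169.9)),(W,h[1:3])]))
X=plane(W,h[1:3],.042);print("hole z.042",X,"outer z.035",plane(W,o[1:3],.035),"togo",togo(s,(X[0],X[1],.043)))
E
```

```text
3.8167 [ 0.4274 -0.2796  0.1367] [179.9986  -0.0301 130.7386]
[257.2743 207.5405]
(2742.0, 258.01398006321415, 205.2434962314612, (229, 173, 58, 64), 'outer')
(520.0, 259.3535256410256, 207.2830128205128, (244, 195, 30, 28), 'hole')
tri outer (array([ 0.429 , -0.2808,  0.0349]), [0.12754729329728942, 0.12754729329744377]) hole (array([ 0.429 , -0.2796,  0.0414]), [0.2859452572456295, 0.2859452572457432])
hole z.042 [ 0.4291 -0.2792  0.042 ] outer z.035 [ 0.429  -0.2807  0.035 ] togo [-0.9  1.5 93.7]
```

Height triangulates consistently: bore mid about 0.041, body mid about 0.035. Descending to grasp.

>>> {"name": "send_rows", "arguments": {
  "increments": "75 -1 1 20 0 0 0;75 0 0 25 0 0 0;75 0 0 20 0 0 0;75 0 0 15 0 0 0;75 0 0 10 0 0 0;75 0 0 3 0 0 0;75 0 0 0 0 0 0;30 0 0 0 0 0 0;30 0 0 0 0 0 0;30 0 0 0 0 0 0;30 0 0 0 0 0 0;30 0 0 0 0 0 0",
  "squeeze": 50
}}

```text
clock: 4.87
position: [0.429, -0.2809, 0.0447]
tcp_rot: [3.142, 0.002, 2.281]
contact_force: [-1.4, 1.1, 8.1]
grip_width: 0.493
gripper_force: 50.6
```

>>> {"name": "send_rows", "arguments": {
  "increments": "30 0 0 0 0 0 0;30 0 0 0 0 0 0;30 0 0 0 0 0 0;30 0 0 0 0 0 0;30 0 0 0 0 0 0;30 0 0 0 0 0 0"
}}

```text
clock: 5.37
position: [0.429, -0.2809, 0.0447]
tcp_rot: [3.142, 0.002, 2.281]
contact_force: [-1.4, 0.6, 8.1]
grip_width: 0.489
gripper_force: 50.6
```

Gripped at about 42 mm opening. Lifting, then checking the grasp from the wrist camera.

>>> {"name": "send_rows", "arguments": {
  "increments": "30 0 0 -3 0 0 0;30 0 0 -10 0 0 0;30 0 0 -20 0 0 0;30 0 0 -25 0 0 0;30 0 0 -25 0 0 0;30 0 0 -25 0 0 0;30 0 0 -25 0 0 0;30 0 0 -25 0 0 0;30 0 0 -20 0 0 0;30 0 0 -12 0 0 0;30 0 0 0 0 0 0;30 0 0 0 0 0 0"
}}

```text
clock: 6.37
position: [0.4284, -0.2802, 0.2337]
tcp_rot: [3.142, 0.001, 2.281]
contact_force: [-0.3, -0.3, -3.5]
grip_width: 0.495
gripper_force: 51.3
```

```bash
python3 - <<'E'
from rig import r
from h import *
np.set_printoptions(precision=4,suppress=True)
s=r.get_state();p=s["position"];print(s["clock"],p,np.degrees(s["tcp_rot"]),s["grip_width"],s["contact_force"],s["gripper_force"])
W=r.read_camera("wrist");cv2.imwrite("pics/w3.png",W["color"])
print("pred top centre",proj(W,[p+[0,0,.0003],p+[0,0,-.0297]]))
for b in blobs(W["color"],(12,90,60),(32,255,255),(180,150,340,384),60)[0]:print(b)
print(togo(s,(.525,.0497,p[2])))
E
```

```text
6.3667 [ 0.4284 -0.2802  0.2337] [179.9956   0.0407 130.6723] 0.4950319048758689 [-0.3401 -0.2782 -3.5174] 51.25374751165509
pred top centre [[256.3162 281.9802]
 [256.7505 249.296 ]]
(7664.5, 258.68380194402766, 268.213712570944, (212, 215, 94, 105), 'outer')
(197.0, 258.6903553299492, 264.47292724196274, (245, 260, 28, 11), 'hole')
[187.3 288.3  -0.1]
```

View pics/w3.png

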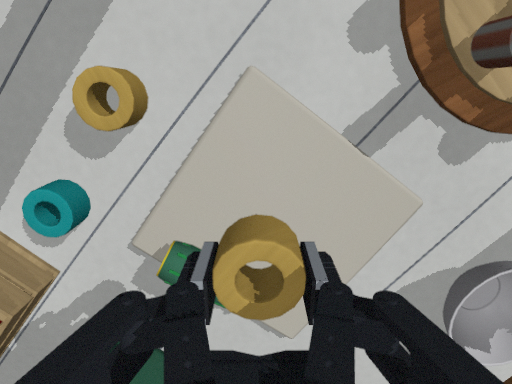

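The collar is held level and upright, its top rim centred near (259,275). I fit its rim circle on its plane to get the offset from the TCP.

```bash
cat > rim.py <<'E'
from rig import r
from h import *
from scipy.optimize import least_squares
np.set_printoptions(precision=4,suppress=True)
s=r.get_state();p=s["position"];R=Ro.from_euler("xyz",s["tcp_rot"])
W=r.read_camera("wrist")
m=blobs(W["color"],(12,90,60),(32,255,255),(180,150,340,384),60)[1]
c=max(cv2.findContours(m,0,cv2.CHAIN_APPROX_NONE)[0],key=cv2.contourArea)[:,0]
z=p[2]+.0003
q=np.array([plane(W,u,z) for u in c if u[1]>285])[:,:2]
f=least_squares(lambda v:np.hypot(*(q-v[:2]).T)-v[2],[p[0],p[1],.022],loss="soft_l1",f_scale=.0005)
C=np.array([*f.x[:2],z]);off=R.inv().apply(C-p)*1e3
f2=least_squares(lambda v:np.hypot(*(q-v).T)-.022,p[:2],loss="soft_l1",f_scale=.0005)
print(len(q),"circle",f.x,"offset tool mm",off,"fixed r",R.inv().apply(np.array([*f2.x,z])-p)*1e3,"rms mm",1e3*np.sqrt(np.mean(f.fun**2)))
E
python3 rim.py
```

```text
112 circle [ 0.4287 -0.279   0.0213] offset tool mm [ 0.4783  1.0603 -0.2995] fixed r [ 1.3228  1.0683 -0.2985] rms mm 0.220917276613706
```

>>> {"name": "send_rows", "arguments": {
  "increments": "30 5 10 0 0 0 0;30 13 27 0 0 0 0;30 13 27 0 0 0 0;30 13 28 0 0 0 0;30 13 28 0 0 0 0;30 13 28 0 0 0 0;30 13 28 0 0 0 0;30 13 28 0 0 0 0;30 13 28 0 0 0 0;30 13 28 0 0 0 0;30 10 18 0 0 0 0;30 5 10 0 0 0 0"
}}

```text
clock: 7.47
position: [0.5578, 0.0142, 0.2323]
tcp_rot: [-3.141, -0.002, 2.283]
contact_force: [-1.0, -0.0, -2.5]
grip_width: 0.494
gripper_force: 51.4
```

>>> {"name": "send_rows", "arguments": {
  "increments": "30 0 0 0 0 0 0;30 0 0 0 0 0 0;30 0 0 0 0 0 0;30 0 0 0 0 0 0;30 0 0 0 0 0 0"
}}

```text
clock: 7.88
position: [0.5575, 0.0102, 0.2334]
tcp_rot: [-3.141, 0.0, 2.279]
contact_force: [0.5, -0.1, -3.0]
grip_width: 0.488
gripper_force: 51.4
```

```bash
cat >> rim.py <<'E'
import sys
n=sys.argv[1] if len(sys.argv)>1 else None
if n:
    print(s["clock"],p,"togo axis",togo(s,(.525,.0497,p[2])))
    W["s"]=s;np.save(f"pics/{n}.npy",W,allow_pickle=True);cv2.imwrite(f"pics/{n}.png",W["color"])
    print("tip pred",proj(W,[(.525,.0497,.156),(.525,.0497,.1)]))
E
python3 rim.py w4
```

```text
110 circle [0.5579 0.0115 0.0214] offset tool mm [ 0.8149  1.1292 -0.3002] fixed r [ 1.551   1.1322 -0.3002] rms mm 0.2024739749331191
7.8833 [0.5575 0.0102 0.2334] togo axis [51.2  1.  -0. ]
tip pred [[258.7239 141.489 ]
 [258.7756 130.2797]]
```

View pics/w4.png

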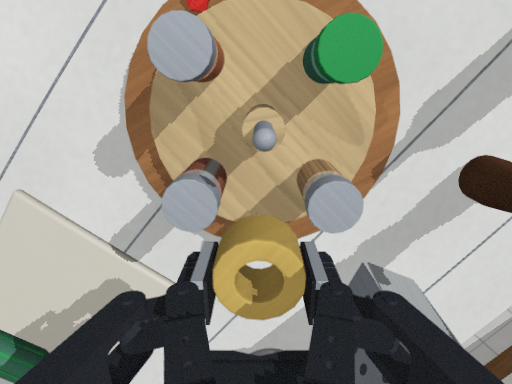

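The wrist view shows the spindle at about (264,140), hub under it, and collar at (259,275). The tip is about 5 px right of prediction, so I measure it by segmentation and from a second place.

>>> {"name": "send_rows", "arguments": {
  "increments": "30 5 15 0 0 0 0;30 10 25 0 0 0 0;30 5 10 0 0 0 0;30 0 0 0 0 0 0;30 0 0 0 0 0 0;30 0 0 0 0 0 0;30 0 0 0 0 0 0;30 0 0 0 0 0 0"
}}

```text
clock: 8.6
position: [0.5824, 0.0581, 0.2334]
tcp_rot: [-3.141, 0.0, 2.28]
contact_force: [0.4, -0.0, -2.0]
grip_width: 0.491
gripper_force: 51.5
```

```bash
python3 rim.py w5; cat > tip.py <<'E'
import sys
from h import *
np.set_printoptions(precision=4,suppress=True)
G=[]
for n in sys.argv[1:]:
    W=np.load(f"pics/{n}.npy",allow_pickle=True).item();u=proj(W,[(.525,.0497,.156)])[0]
    x0,y0=int(u[0])-25,int(u[1])-28
    b,m=blobs(W["color"],(0,0,0),(180,75,255),(max(x0,0),max(y0,0),x0+60,y0+56),60)
    print(n,u,[q for q in b])
    ms=m[max(y0,0):y0+56,x0:x0+60];
    o=cv2.resize(W["color"][max(y0,0):y0+56,x0:x0+60],None,fx=6,fy=6,interpolation=0);k=cv2.cvtColor(cv2.resize(ms,None,fx=6,fy=6,interpolation=0),8)
    G.append(cv2.copyMakeBorder(np.hstack([o,k]),0,340-o.shape[0],0,0,0));print("origin",x0,max(y0,0))
cv2.imwrite("pics/tip_%s.png"%sys.argv[1],cv2.resize(np.vstack(G),None,fx=.85,fy=.85))
E
python3 tip.py w4 w5
```

```text
110 circle [0.5829 0.0594 0.0214] offset tool mm [ 0.6674  1.1884 -0.3002] fixed r [ 1.4385  1.1973 -0.3002] rms mm 0.2012938635915981
8.6 [0.5824 0.0581 0.2334] togo axis [ 31.  -49.1   0. ]
tip pred [[183.1826 171.9091]
 [198.8774 154.644 ]]
w4 [258.7239 141.489 ] [(586.0, 263.8367463026166, 135.85267349260522, (252, 120, 25, 32), 'outer')]
origin 233 113
w5 [183.1826 171.9091] [(188.5, 164.63483642793986, 186.3465959328028, (158, 177, 17, 22), 'outer'), (766.0, 195.59573542210615, 162.69321148825065, (179, 145, 34, 36), 'outer')]
origin 158 143
```

View pics/tip_w4.png

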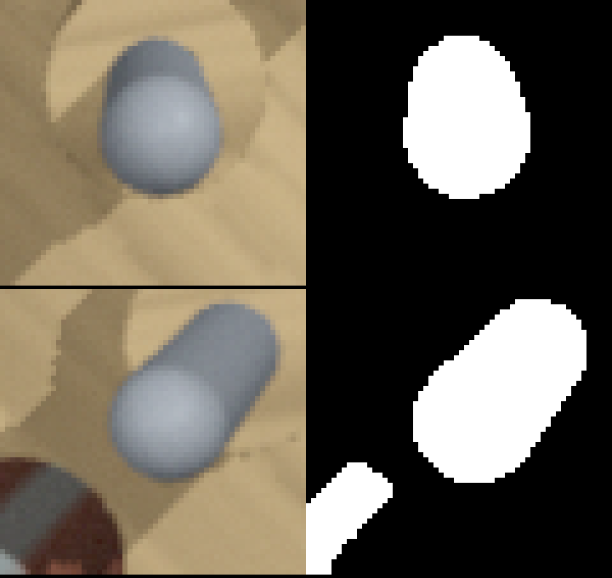

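Dome centres at (264.6,139.5) in w4 and (191.3,169.5) in w5. Triangulating those.

```bash
python3 - <<'E'
from h import *
np.set_printoptions(precision=4,suppress=True)
A,B=[np.load(f"pics/{n}.npy",allow_pickle=True).item() for n in("w4","w5")]
print(tri([(A,(264.6,139.5)),(B,(191.3,169.5))]))
for W,u in((A,(264.6,139.5)),(B,(191.3,169.5))):
    print(plane(W,u,.148),plane(W,u,.152), np.degrees(W["s"]["tcp_rot"]))
    # camera pose in tool frame
    R=Ro.from_euler("xyz",W["s"]["tcp_rot"]).as_matrix();print(R.T@(-W["R"].T@W["t"]-W["s"]["position"]))
for n in("w4",):
    g=blobs(A["color"],(45,100,30),(85,255,255),None,200)[0];print(g)
    X=proj(A,[(.5314,.1343,.118)]);print(X)
    b=blobs(A["color"],(90,20,100),(130,75,255),None,800)[0]
    for q in b:print(q)
    print(proj(A,[(.6106,.0425,.118),(.5176,-.0347,.118),(.4407,.0568,.118)]))
E
```

```text
(array([0.5279, 0.0523, 0.1493]), [0.1644178644837532, 0.1644178644838711])
[0.5279 0.0523 0.148 ] [0.5275 0.0527 0.152 ] [-179.9926    0.0012  130.5833]
[ 0.0832  0.0011 -0.1185]
[0.5281 0.0518 0.148 ] [0.5281 0.0532 0.152 ] [-179.9947    0.0045  130.6116]
[ 0.0832  0.0011 -0.1185]
[(1411.5, 17.222694533002716, 356.946392726414, (0, 331, 48, 52), 'outer'), (4158.0, 344.3071588904922, 49.93678852012185, (303, 13, 80, 70), 'outer')]
[[343.9299  48.0381]]
(2650.5, 331.8252530968999, 211.93479217757655, (305, 176, 58, 114), 'outer')
(2392.5, 190.37652385928249, 202.47676767676765, (158, 174, 62, 57), 'outer')
(3458.0, 180.37333718912666, 45.54169076537497, (148, 11, 67, 70), 'outer')
[[331.8857 208.3895]
 [185.0659 206.0952]
 [174.4604  47.609 ]]
```

Wrist and top estimates differ by about their known biases (the collar cross-check gives +1.2 and -1.3 mm along tool y). Corrected, the move is about (29.8, -47.0). Going over the spindle, then down slowly watching the force.

>>> {"name": "send_rows", "arguments": {
  "increments": "30 4.8 -7 0 0 0 0;30 10 -15 0 0 0 0;30 10 -15 0 0 0 0;30 5 -10 0 0 0 0;30 0 0 0 0 0 0;30 0 0 0 0 0 0;30 0 0 0 0 0 0;30 0 0 0 0 0 0"
}}

```text
clock: 9.32
position: [0.5282, 0.0508, 0.2333]
tcp_rot: [3.141, 0.0, 2.28]
contact_force: [-0.5, 0.0, -2.1]
grip_width: 0.491
gripper_force: 51.6
```

>>> {"name": "send_rows", "arguments": {
  "increments": "30 0 0 10 0 0 0;30 0 0 10 0 0 0;30 0 0 0 0 0 0;30 0 0 0 0 0 0;30 0 0 0 0 0 0;30 0 0 0 0 0 0;30 0 0 0 0 0 0;30 0 0 0 0 0 0"
}}

```text
clock: 9.98
position: [0.5277, 0.0508, 0.2137]
tcp_rot: [3.141, 0.0, 2.281]
contact_force: [-0.2, 0.0, -2.7]
grip_width: 0.492
gripper_force: 51.5
```

>>> {"name": "send_rows", "arguments": {
  "increments": "30 0 0 6 0 0 0;30 0 0 6 0 0 0;30 0 0 6 0 0 0;30 0 0 5 0 0 0;30 0 0 5 0 0 0;30 0 0 4 0 0 0;30 0 0 0 0 0 0;30 0 0 0 0 0 0;30 0 0 0 0 0 0"
}}

```text
clock: 10.73
position: [0.5277, 0.0508, 0.1815]
tcp_rot: [3.141, 0.0, 2.281]
contact_force: [0.3, 0.1, -3.2]
grip_width: 0.49
gripper_force: 51.6
```

>>> {"name": "send_rows", "arguments": {
  "increments": "30 0 0 3 0 0 0;30 0 0 3 0 0 0;30 0 0 3 0 0 0;30 0 0 3 0 0 0;30 0 0 0 0 0 0;30 0 0 0 0 0 0;30 0 0 0 0 0 0"
}}

```text
clock: 11.32
position: [0.5276, 0.0508, 0.1694]
tcp_rot: [3.142, 0.0, 2.281]
contact_force: [-0.1, -0.2, -2.0]
grip_width: 0.491
gripper_force: 51.6
```

```bash
python3 - <<'E'
from rig import r
s=r.get_state();print(s["position"],s["contact_force"],s["wrist_torque"],s["gripper_force"])
E
```

```text
[0.52763094 0.05081623 0.16936506] [-0.13299972 -0.19467199 -1.98339343] [-0.04179589  0.02557512  0.01379959] 51.592237539589405
```

The collar's bottom is 16 mm below the spindle top with no contact force, so it is threaded. Continuing down to the hub.

>>> {"name": "send_rows", "arguments": {
  "increments": "30 0 0 4 0 0 0;30 0 0 4 0 0 0;30 0 0 4 0 0 0;30 0 0 4 0 0 0;30 0 0 4 0 0 0;30 0 0 4 0 0 0;30 0 0 4 0 0 0;30 0 0 4 0 0 0;30 0 0 3 0 0 0;30 0 0 2 0 0 0;30 0 0 1 0 0 0;30 0 0 0 0 0 0"
}}

```text
clock: 12.32
position: [0.5275, 0.0509, 0.1312]
tcp_rot: [-3.141, -0.0, 2.281]
contact_force: [0.0, -0.0, -2.0]
grip_width: 0.494
gripper_force: 51.6
```

>>> {"name": "send_rows", "arguments": {
  "increments": "30 0 0 0.7 0 0 0;30 0 0 0.5 0 0 0;30 0 0 0.5 0 0 0;30 0 0 0 0 0 0;30 0 0 0 0 0 0;30 0 0 0 0 0 0"
}}

```text
clock: 12.82
position: [0.5276, 0.0508, 0.1297]
tcp_rot: [3.141, 0.0, 2.281]
contact_force: [-0.6, -0.0, -2.1]
grip_width: 0.49
gripper_force: 51.7
```

At the hub's height. Releasing; it drops under 1 mm.

>>> {"name": "send_rows", "arguments": {
  "increments": "48 0 0 0 0 0 0;54 0 0 0 0 0 0;60 0 0 0 0 0 0;60 0 0 0 0 0 0;60 0 0 0 0 0 0;60 0 0 0 0 0 0;60 0 0 0 0 0 0;60 0 0 0 0 0 0"
}}

```text
clock: 13.48
position: [0.5276, 0.0508, 0.1296]
tcp_rot: [-3.142, -0.0, 2.281]
contact_force: [0.3, 0.0, -0.6]
grip_width: 0.703
gripper_force: 0.0
```

>>> {"name": "send_rows", "arguments": {
  "increments": "60 0 0 -5 0 0 0;60 0 0 -15 0 0 0;60 0 0 -20 0 0 0;60 0 0 -20 0 0 0;60 0 0 -20 0 0 0;60 0 0 -20 0 0 0;60 -10 0 -10 0 0 0;60 -20 0 0 0 0 0;60 -20 0 0 0 0 0;60 0 0 0 0 0 0;60 0 0 0 0 0 0;60 0 0 0 0 0 0"
}}

```text
clock: 14.48
position: [0.5597, 0.0133, 0.2396]
tcp_rot: [-3.141, -0.001, 2.281]
contact_force: [-0.1, -0.1, -0.0]
grip_width: 0.699
gripper_force: 0.0
```

```bash
python3 - <<'E'
from rig import r
from h import *
np.set_printoptions(precision=4,suppress=True)
s=r.get_state();print(s["clock"],s["position"],s["contact_force"],s["grip_width"])
W=r.read_camera("wrist");W["s"]=s;np.save("pics/w6.npy",W,allow_pickle=True);cv2.imwrite("pics/w6.png",W["color"])
print(proj(W,[(.5265,.0508,.13),(.5265,.0508,.1),(.5314,.1343,.118)]))
for b in blobs(W["color"],(45,100,30),(85,255,255),None,500)[0]:print(b, plane(W,b[1:3],.114))
E
```

```text
14.4833 [0.5597 0.0133 0.2396] [-0.0995 -0.1045 -0.01  ] 0.6986696190557395
[[256.4247 135.9246]
 [256.7111 130.7117]
 [336.7172  50.7061]]
(1172.0, 14.55716723549488, 351.98535267349257, (0, 327, 42, 51), 'outer') [ 0.4784 -0.2982  0.114 ]
(3849.0, 337.76513380098726, 52.35593660691089, (299, 16, 76, 69), 'outer') [0.5332 0.135  0.114 ]
```

View pics/w6.png

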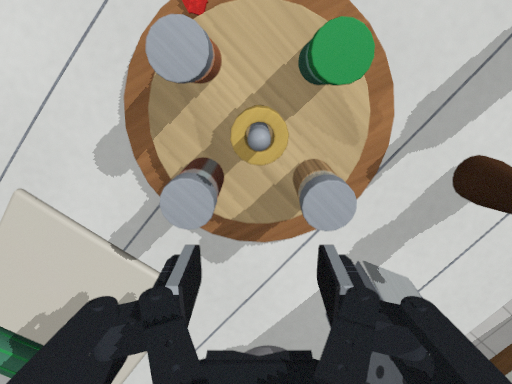

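The collar sits flat on the hub, concentric with the spindle at (260,136). The green lid is centred near (341,50), giving the jar at about (0.533, 0.135). I move over it, then down to the lid.

>>> {"name": "send_rows", "arguments": {
  "increments": "66 10 5 0 0 0 0;66 20 11 0 0 0 0;66 25 14 0 0 0 0;66 25 14 0 0 0 0;66 20 10 0 0 0 0;66 10 5 0 0 0 0;66 0 0 10 0 0 0;66 0 0 20 0 0 0;66 0 0 20 0 0 0;66 0 0 20 0 0 0;66 0 0 0 0 0 0;66 0 0 0 0 0 0"
}}

```text
clock: 15.53
position: [0.5329, 0.135, 0.1696]
tcp_rot: [-3.14, -0.001, 2.281]
contact_force: [-0.4, -0.1, 0.1]
grip_width: 0.773
gripper_force: 0.0
```

```bash
python3 - <<'E'
from rig import r
from h import *
np.set_printoptions(precision=4,suppress=True)
s=r.get_state();print(s["clock"],s["position"],s["contact_force"],s["grip_width"])
W=r.read_camera("wrist");cv2.imwrite("pics/w7.png",W["color"])
from scipy.optimize import least_squares
b,m=blobs(W["color"],(45,100,30),(85,255,255),(150,120,370,384),500);print(b)
c=max(cv2.findContours(m,0,cv2.CHAIN_APPROX_NONE)[0],key=cv2.contourArea)[:,0]
cy=c[:,1].min()*.45+c[:,1].max()*.55
q=np.array([plane(W,u,.118) for u in c if u[1]>cy])[:,:2]
f=least_squares(lambda v:np.hypot(*(q-v[:2]).T)-v[2],[*s["position"][:2],.0235],loss="soft_l1",f_scale=.0005)
print(f.x,np.sqrt(np.mean(f.fun**2)),togo(s,(*f.x[:2],.114)))
E
```

```text
15.5333 [0.5329 0.135  0.1696] [-0.4205 -0.1104  0.1458] 0.7725405987027207
[(4448.0, 261.8041441846523, 225.65902278177455, (225, 187, 75, 77), 'outer'), (624.5, 261.1398452095009, 175.9922604750467, (236, 165, 53, 30), 'outer')]
[0.5348 0.1373 0.0227] 0.00021332084835658786 [ 0.4  3.  55.6]
```

Lid radius fits 22.7 mm, and it is 2 mm off in tool y after bias. Descending and gripping the lid.

>>> {"name": "send_rows", "arguments": {
  "increments": "66 0.5 1.8 10 0 0 0;66 0 0 12 0 0 0;66 0 0 12 0 0 0;66 0 0 12 0 0 0;66 0 0 9 0 0 0;66 0 0 0 0 0 0;66 0 0 0 0 0 0;35 0 0 0 0 0 0;35 0 0 0 0 0 0;35 0 0 0 0 0 0;35 0 0 0 0 0 0;35 0 0 0 0 0 0",
  "squeeze": 40
}}

```text
clock: 16.58
position: [0.5348, 0.1361, 0.1157]
tcp_rot: [3.14, 0.002, 2.281]
contact_force: [-0.2, -2.4, 6.3]
grip_width: 0.535
gripper_force: 41.1
```

>>> {"name": "send_rows", "arguments": {
  "increments": "35 0 0 0 0 0 0;35 0 0 0 0 0 0;35 0 0 0 0 0 0;35 0 0 0 0 0 0"
}}

```text
clock: 16.92
position: [0.5348, 0.1361, 0.1158]
tcp_rot: [3.14, 0.002, 2.281]
contact_force: [-0.3, -2.0, 6.2]
grip_width: 0.533
gripper_force: 41.1
```

```bash
python3 - <<'E'
from rig import r
from h import *
np.set_printoptions(precision=4,suppress=True)
s=r.get_state();print(s["clock"],s["position"],s["tcp_rot"],s["contact_force"],s["grip_width"],s["gripper_force"],s["joints"])
p=s["position"][:2];A=np.array([.5272,.051]);d=p-A;print("r",np.hypot(*d),"ang",np.degrees(np.arctan2(d[1],d[0])))
P=np.array([.4013,.0993])-[.5251,.0497];print("ptr",np.degrees(np.arctan2(P[1],P[0])))
E
```

```text
16.9167 [0.5348 0.1361 0.1158] [3.1401 0.0019 2.2806] [-0.3119 -2.0406  6.2221] 0.5330440767012143 41.093074679374695 [ 0.0348  0.5244  1.5016 -0.0006  1.1132 -0.6747]
r 0.08542772917876121 ang 84.87026818745463
ptr 158.16667975141547
```

Gripped at radius 85.4 mm, angle 84.9°; the pointer is at 158.2°. Turning +73° about the spindle, 3° per row.

>>> {"name": "send_rows", "arguments": {
  "increments": "35 1.57 -1.58 0 0 0 -1.5;35 3.12 -3.2 0 0 0 -3;35 3.12 -3.2 0 0 0 -3;35 3.12 -3.2 0 0 0 -3;35 3.12 -3.2 0 0 0 -3;35 3.12 -3.2 0 0 0 -3;35 3.12 -3.2 0 0 0 -3;35 3.12 -3.2 0 0 0 -3;35 3.12 -3.2 0 0 0 -3;35 3.12 -3.2 0 0 0 -3;35 1.57 -1.58 0 0 0 -1.5;35 0 0 0 0 0 0"
}}

```text
clock: 17.92
position: [0.4911, 0.1287, 0.1157]
tcp_rot: [3.141, 0.002, 2.806]
contact_force: [-0.4, -0.1, 6.5]
grip_width: 0.541
gripper_force: 41.1
```

```bash
cat > st.py <<'E'
from rig import r
from h import *
np.set_printoptions(precision=4,suppress=True)
s=r.get_state();print(s["clock"],s["position"],np.degrees(s["tcp_rot"]),s["contact_force"],s["grip_width"],s["gripper_force"],s["joints"])
p=s["position"][:2];A=np.array([.5272,.051]);d=p-A;print("r",np.hypot(*d),"ang",np.degrees(np.arctan2(d[1],d[0])))
E
python3 st.py
```

```text
17.9167 [0.4911 0.1287 0.1157] [179.9445   0.1306 160.7511] [-0.3805 -0.1456  6.5496] 0.5405740638871325 41.102980971336365 [ 0.0227  0.4614  1.6259  0.0001  1.0518 -1.2122]
r 0.08568875873244128 ang 114.93800180904294
```

The jar follows at low force. Remaining turn is 43.2°.

>>> {"name": "send_rows", "arguments": {
  "increments": "35 1.57 -1.58 0 0 0 -1.5;35 3.12 -3.2 0 0 0 -3;35 3.12 -3.2 0 0 0 -3;35 3.12 -3.2 0 0 0 -3;35 3.12 -3.2 0 0 0 -3;35 3.12 -3.2 0 0 0 -3;35 3.12 -3.2 0 0 0 -3;35 3.12 -3.2 0 0 0 -3;35 3.12 -3.2 0 0 0 -3;35 3.12 -3.2 0 0 0 -3;35 3.12 -3.2 0 0 0 -3;35 3.12 -3.2 0 0 0 -3"
}}

```text
clock: 18.92
position: [0.4536, 0.0949, 0.1157]
tcp_rot: [-3.142, 0.003, -2.874]
contact_force: [-0.8, 1.4, 7.9]
grip_width: 0.536
gripper_force: 41.3
```

>>> {"name": "send_rows", "arguments": {
  "increments": "35 3.12 -3.2 0 0 0 -3;35 3.12 -3.2 0 0 0 -3;35 1.57 -1.58 0 0 0 -1.5;35 1.2 -1.2 0 0 0 -1.2;35 0 0 0 0 0 0;35 0 0 0 0 0 0;35 0 0 0 0 0 0;35 0 0 0 0 0 0"
}}

```text
clock: 19.58
position: [0.4479, 0.0833, 0.1157]
tcp_rot: [-3.141, 0.002, -2.725]
contact_force: [-2.5, -0.7, 9.1]
grip_width: 0.538
gripper_force: 41.4
```

```bash
python3 st.py; python3 - <<'E'
from rig import r
from h import *
T=r.read_camera("top");S=r.read_camera("scene");W=r.read_camera("wrist")
print(blobs(T["color"],(0,170,90),(6,255,255),(222,228,242,248),4)[0])
a=cv2.resize(T["color"][155:250,195:295],(500,475));b=cv2.resize(S["color"][155:250,225:325],(300,285))
cv2.imwrite("pics/fin.png",cv2.resize(np.hstack([cv2.resize(W["color"],(633,475)),a,]),(800,335)) if 0 else np.hstack([cv2.resize(W["color"],(500,375)),b if 0 else cv2.resize(S["color"][155:250,225:325],(300,375))]))
E
```

```text
19.5833 [0.4479 0.0833 0.1157] [-179.966     0.1077 -156.1425] [-2.467  -0.7002  9.0684] 0.5377073408105092 41.393805742263794 [-0.0771  0.3884  1.7649  0.0004  0.9863 -2.0645]
r 0.08564025916864527 ang 157.81719594932497
[]
```

View pics/fin.png

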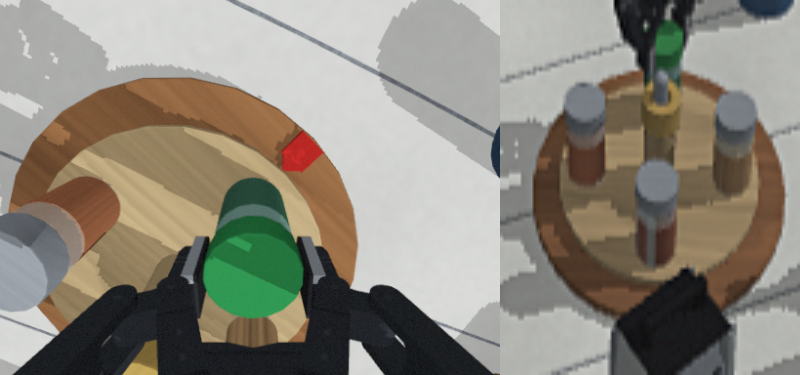

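The lid is held and the collar sits on the hub. The pointer is at (307,156) in wrist pixels; I check the alignment on its bearing before handing in.

```bash
python3 - <<'E'
from rig import r
from h import *
np.set_printoptions(precision=4,suppress=True)
W=r.read_camera("wrist");s=r.get_state();m=0
for b in blobs(W["color"],(0,170,90),(6,255,255),(270,120,350,200),20)[0]:
    X=plane(W,b[1:3],.017);A=np.array([.5272,.051]);d=X[:2]-A;j=s["position"][:2]-A;n=d/np.hypot(*d)
    print(b,X,np.hypot(*d),np.degrees(np.arctan2(d[1],d[0])),"jar lateral mm",1e3*(n[0]*j[1]-n[1]*j[0]))
print(s["qd"],s["gripper_force"])
E
```

```text
(1073.5, 306.8927185219686, 156.90638099673964, (288, 134, 43, 43), 'outer') [0.4013 0.1008 0.017 ] 0.13541065708063488 158.40888097051834 jar lateral mm -0.9052258900536826
[ 0.0006  0.0002  0.0004 -0.0002 -0.0001  0.0002] 41.39441907405853
```

Jar is within 1 mm of the pointer's line, still, gripped with 41 N. Handing in.

```bash
python3 -c "
from rig import r
print(r.sign_off())"
```

```text
the job is handed in; nothing more can be done
None
```

I handed the job in with the collar let go and flat on the hub, and the green jar gripped at about 41 N, standing still within about 1 mm of the pointer's line; the sign-off returned no verdict.

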